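# Load the wire feeder and hold its sprung cover at the balance point

### The arm

A 7-joint arm with a two-finger parallel gripper is mounted at the origin on a cart in front of the work surface, level with it; the furniture and walls round the work are solid. World frame = base frame: x ahead of the robot, y to its left, z up, the work surface at z = 0. Lengths are in m, angles in rad, forces in N, time in s.
With the tool pointing down it reaches from about 0.425 to 0.875 m from the base axis. Payload 8.4 kg.
Tool frame: the origin (TCP) lies on the centre line of the jaws, within the pads' length; the fingertips stand 25 mm ahead of it and the grasp point (between the pads) lies 6 mm ahead of it; z points along the fingers, y is the line along which they close (so a half turn about z gives the same grasp; the last joint's range is limited). The gripper opens to 87 mm and grips with 3 to 60 N. Pads are 19 mm wide; open, the fingers measure 117 mm over their backs; the gripper's body (75 mm by 190 mm) begins 51 mm behind the grasp point.
Start: joints at [1.103, 0.333, 0.04, 1.465, -0.013, 1.343, -0.059], TCP at [0.234, -0.606, 0.248] pointing down, gripper open.
Joint ranges: [-2.58, 2.58], [-0.38, 2.09], [-1.3, 1.39], [0.25, 2.4], [-1.5, 4.64], [0.08, 2.09], [-2.65, 2.65]. Speed limits (rad/s): [2.22, 2.22, 2.79, 2.79, 3.14, 3.14, 3.14].

### API

Orientations are given as a unit quaternion [w, x, y, z].
In Python, from bench import robot gives the robot as it stands.
- The arm moves only by the tool step_arm, never from a script. Its argument "deltas" is a list that holds one entry, the list of rows, each a list of 7 numbers: the shift along the tool's x, y, z in mm, then the turn, a rotation vector about the tool's x, y, z in rad, then the closure, from 0 (fully open) to 1 (shut). In form: [[[tx, ty, tz, rx, ry, rz, hand], ...]]. A call has 1 to 20 rows; each row is the pose to reach, as a shift and turn from the pose commanded when the call began, along the tool's axes at that moment; what a row does not reach only later rows make up. A row lasts 1/8 s, in which the tool goes at most 62.5 mm and 10.7 degrees, less where a joint would pass 70% of its speed; a pose out of reach is approached as far as the arm can. A call with a gripper value outside its range is refused whole. The fingers move at their own pace and stop on an object; "force" is the grip in N (left out, the last holds). Time passes only in rows, so rows that repeat a pose let the fingers close. It gives the time, the measured TCP pose, the force, the opening and the grip force at its end, in the units of the state.
- robot.observe(): the state, without advancing time (a new reading comes with each control period).
- robot.camera(name): name is "side" or "top"; returns (picture, depth): 420x560x3 uint8, red, green, blue; 420x560 float32, m along the optical axis (not along the pixel's ray), 0 where there is no reading.
- robot.get_calibration(name): a dict with "camera_matrix" (3x3 intrinsics, pixels), "view" (4x4, takes a point from world to camera coordinates). Camera axes: x right, y down, z forward; pixel columns grow to the right and rows downward; lengths in m; the calibration is good to about 2 mm. A picture is of the moment at which its call begins. get_calibration takes no time and is no camera call.
- robot.finish_job(): hands the job in; it is judged then, once.
The state is a dict: "t": time; "joint_pos": joint angles; "qd": joint speeds; "joint_efforts": joint torques, N m; "eef_pos": TCP position; "ee_rot": TCP orientation; "force": force on the tool from outside, world axes, zero at the start; "ft_torque": the same for the moment, N m; "grip_width": finger opening in m; "gripper_force": force on a finger pad.
Only numpy, scipy, OpenCV 4.12 (cv2) and the standard library are available. Lean on these libraries where they do the work, as an engineer would, in place of code of your own. Each camera call takes 0.05 s, during which the arm holds its last target. There are 200 camera calls.

### The job

Put the spool of copper wire onto the feeder's upright spindle so that it sits flat on the disc at the foot, and let go of it. Then take the feeder's sprung cover by its black barrel grip, raise it past its balance point (yellow pointer beyond the red line on the white quadrant), bring it back and hold it just below the balance point, pointer in the green band, so that I can thread the wire through the rollers under it. Finish while still holding the cover there, without letting go, and leave the other things on the bench where they are.

Things in the scene. Friction and masses are not known exactly. Their poses are not given: they have to be found in the camera images.
- wire_spool: Loose spool of copper wire standing upright: orange flanges 48 mm across, copper winding 46 mm across, 40 mm high, about 0.2 kg, a 16 mm bore right through along its z axis. Origin: centre of its underside; z up.
- feeder: Fixed wire feeder, place and yaw differ. Grey base plate, x -50 to 85, y -130 to 130 mm, 12 thick. Origin on the bench surface; x points away from the robot and 14 to 29 degrees to its left, y left. Blue roller housing under the cover: x -35 to 75, y -20 to 120, top 52 mm above the bench. The spindle stands right of it. Nothing on it is taller than 70 mm but the quadrant and the cover.
- spindle_foot (a point): Centre of the top of the black seat disc (54 mm across) at the foot of the spindle, where the spool's underside rests: 16 mm above the bench, at x 0, y -85 mm in the feeder's frame, 65 mm right of the housing. The upright steel spindle is 10 mm in diameter and ends in a taper 47 mm above this point.
- cover_hinge (a point): Middle of the cover's hinge line, which runs along the feeder's y axis at the far edge of the housing: x 75, y 50, z 58 mm in the feeder's frame.
- cover_grip (a point): Centre of the black barrel grip on the cover's near edge: cylinder 24 mm thick, 36 mm long, axis along the feeder's y, 150 mm from the hinge line. Shut: x -75, y 50, z 58 mm in the feeder's frame; nothing under it but the bench. A 10 mm stem joins it to the cover's plate, 30 mm behind. Pinched by its flat ends (along y) it pivots between fingers that keep pointing down.
- balance_mark (a point): Red line on the feeder's white quadrant, at the balance point. The quadrant is a curved rim left of the cover (12 mm wide, middle at y 119 mm in the feeder's frame, 104 mm radius about the hinge line, up to 160 mm above the bench) with a green band just below the red line. A yellow pointer on the cover's left edge runs over it.
- cover (a joint): Angle (rad) of the sprung cover (0.8 kg, plate 112 x 126 mm): 0 shut (start), grows as the near edge rises, stop at 1.35. Below the balance point, 0.95, it falls shut by itself; above it the spring drives it up to the stop; under 1.5 N at the grip either way. Damped, no friction: it stays nowhere between by itself. Green band: 0.74 to 0.92.
- gas_lighter: Bystander: blue gas lighter, 22 x 75 x 12 mm, loose. Origin: centre of its underside.
- salve_tin: Bystander: round tin with a green lid, 65 mm across, 25 mm high, loose. Origin: centre of its underside.
- brass_fitting: Bystander: small brass hose fitting standing on its nut, 22 x 26 x 36 mm, loose. Origin: centre of its underside.
- carbon_block: Bystander: black block, 32 x 45 x 14 mm, loose. Origin: centre of its underside.
- side_cutters: Bystander: side cutters with blue handles, 41 x 120 x 11 mm, loose. Origin: centre of its underside.
Not all that is in view belongs to the job. What is meant by the wire_spool is not turquoise, and is the larger of those in its own colour.

How it is judged:
On the way, in this order (a step that is already met when the one before it is completed fails the run):
1. the spool sits flat on the seat disc, round the spindle, let go, while the cover is still below its balance point (horizontal distance between wire_spool and spindle_foot below 0.006 m and z of wire_spool in the frame of spindle_foot between -0.003 and 0.003 m and angle between wire_spool's own z axis and vertical below 0.08 rad and contact force between the fingers and wire_spool below 0.05 N and value of joint cover below 0.9 rad), for 0.2 s.
2. the cover is raised past its balance point (value of joint cover above 0.97 rad), for 0.1 s.
At the end, for the whole second after the job is handed in: The robot's fingers hold the cover still between 0.72 and 0.935 rad, just below its balance point at 0.95 (contact force over 0.1 N, turning slower than 0.1 rad/s); the spool stands on the spindle untouched, within 6 mm of its axis and 3 mm of the seat disc, tilted less than 0.08 rad (horizontal distance between wire_spool and spindle_foot below 0.006 m and z of wire_spool in the frame of spindle_foot between -0.003 and 0.003 m and angle between wire_spool's own z axis and vertical below 0.08 rad and contact force between each of the fingers, cover and wire_spool below 0.05 N and value of joint cover between 0.72 and 0.935 rad and velocity of joint cover between -0.1 and 0.1 rad/s and contact force between the fingers and cover above 0.1 N); the arm keeps its last pose, push and grip.
It fails at once if a bystander is moved more than 30 mm (distance of any of gas_lighter, salve_tin, brass_fitting, carbon_block, side_cutters from where it was at the start of the episode above 0.03 m).
It also fails if it takes over 51 s, if anything falls off the work surface, if the arm or the gripper's body presses on something with over 40 N, if the wrist force passes 120 N, or if a joint passes its speed limit or range.

## Working session

There is one attempt and no reset: what is moved stays moved. The work goes in short steps, Python scripts to look and compute and a tool call to move; the robot and the scene stay as the last step left them, time stands still between calls to the robot, and variables do not carry over. Pictures are saved under pics/ and viewed, at most 10 in all, crops included, and the job is handed in when it is done.

Besides the shell and the picture viewer there is one more tool, called after "Request:" as name(argument=value, ...) on one line, values as JSON. step_arm: Moves the arm, as the interface text tells. Its arguments: {"type":"object","properties":{"deltas":{"type":"array","items":{"type":"array","items":{"type":"array","items":{"type":"number"}}}},"force":{"type":"number"}},"required":["deltas"]}

```bash
mkdir -p pics
cat > h.py <<'E'
import numpy as np, cv2
from bench import robot
def shot(n):
    im,d=robot.camera(n); c=robot.get_calibration(n)
    K=np.array(c["camera_matrix"]);V=np.array(c["view"])
    v,u=np.indices(d.shape); P=np.stack([(u-K[0,2])/K[0,0]*d,(v-K[1,2])/K[1,1]*d,d],-1)
    W=(P-V[:3,3])@V[:3,:3]; W[d==0]=np.nan
    return im,d,W,K,V
def ray(K,V,u,v,z):
    r=V[:3,:3].T@np.linalg.inv(K)@[u,v,1]; o=-V[:3,:3].T@V[:3,3]
    return o+r*(z-o[2])/r[2]
E
python3 - <<'E'
from h import *
for n in("top","side"):
    im,d,W,K,V=shot(n); cv2.imwrite(f"pics/{n}0.png",im[...,::-1]); print(n,-V[:3,:3].T@V[:3,3],V[:3,:3].round(2).tolist(),K[0,0])
s=robot.observe();print(s["t"],s["eef_pos"],s["ee_rot"],s["grip_width"])
E
```

```text
top [ 0.52996352 -0.03600689  0.97091906] [[0.01, -1.0, -0.02], [-1.0, -0.01, -0.06], [0.06, 0.02, -1.0]] 397.5500984528395
side [ 0.27899095 -0.74455909  0.77082406] [[0.93, -0.38, 0.0], [-0.25, -0.6, -0.76], [0.29, 0.7, -0.65]] 460.1114300440808
0.1 [ 0.23418278 -0.60595015  0.24674401] [-6.97277741e-04  9.83045076e-01  1.83362648e-01 -1.80366950e-04] 0.08706062885208997
```

View pics/top0.png

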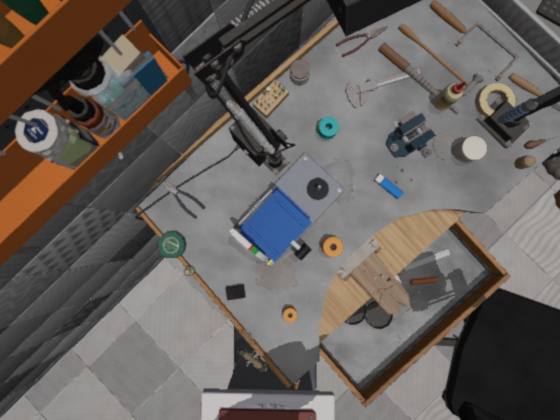

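View pics/side0.png

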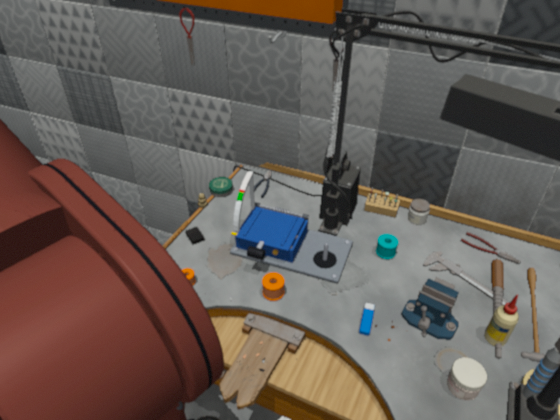

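Run:
```python
from h import *
im,d,W,K,V=shot("top")
hsv=cv2.cvtColor(im,cv2.COLOR_RGB2HSV)
def rep(name,m,box):
    x0,y0,x1,y1=box; mm=np.zeros(m.shape,np.uint8); mm[y0:y1,x0:x1]=m[y0:y1,x0:x1]
    n,l,st,c=cv2.connectedComponentsWithStats(mm)
    for i in range(1,n):
        if st[i,4]>15:
            P=W[l==i]; print(name,st[i].tolist(),c[i].round(1),"med",np.nanmedian(P,0).round(4),"zmax",np.nanpercentile(P[:,2],95).round(4),
             "mid",((np.nanmin(P,0)+np.nanmax(P,0))/2).round(4),"size",(np.nanmax(P,0)-np.nanmin(P,0)).round(3))
H,S,Vv=[hsv[...,i].astype(int) for i in range(3)]
rep("orange",((H<16)&(S>190)&(Vv>140)),(260,220,360,340))
rep("black",(Vv<60)&(S<120),(290,165,345,265))
rep("blue",(H>105)&(H<125)&(S>150),(220,180,320,270))
rep("yellow",(H>20)&(H<35)&(S>150),(220,220,300,280))
g=(abs(W[...,2]-.012)<.005)&(S<60)
rep("plate",g,(225,145,350,270))
# spool: top flange points
m=(H<16)&(S>190)&(abs(W[...,2]-.04)<.006);v,u=np.where(m)
k=(u>315)&(u<352)&(v>228)&(v<265)
(c,r)=cv2.minEnclosingCircle(np.c_[u[k],v[k]].astype(np.float32)); print("spool circle",c,r,ray(K,V,*c,.04))
cv2.imwrite("pics/crop.png",cv2.resize(im[165:340,215:375,::-1],None,fx=3.4,fy=3.4,interpolation=cv2.INTER_CUBIC))
```

```text
black [308, 179, 20, 20, 292] [317.  188.6] med [ 0.6406 -0.1143  0.015 ] zmax 0.0176 mid [ 0.6419 -0.1158  0.0176] size [0.047 0.046 0.014]
black [293, 243, 18, 17, 150] [302.  251.1] med [ 0.493  -0.0773  0.0664] zmax 0.0705 mid [ 0.4931 -0.0768  0.0337] size [0.036 0.037 0.078]
blue [240, 188, 70, 73, 2666] [275.1 224.8] med [ 0.5517 -0.0158  0.0593] zmax 0.0628 mid [ 0.5551 -0.0122  0.0451] size [0.167 0.162 0.044]
plate [225, 153, 8, 7, 18] [227.8 155.9] med [0.7197 0.1027 0.014 ] zmax 0.0167 mid [0.7197 0.1012 0.0127] size [0.014 0.018 0.008]
plate [275, 152, 70, 90, 2382] [309.6 186.9] med [ 0.6475 -0.096   0.0111] zmax 0.0153 mid [ 0.6231 -0.0967  0.012 ] size [0.217 0.168 0.01 ]
plate [282, 157, 7, 7, 20] [285.6 160.4] med [ 0.7094 -0.0391  0.0098] zmax 0.0113 mid [ 0.7119 -0.0368  0.0099] size [0.015 0.015 0.005]
plate [273, 164, 10, 11, 32] [276.5 169.1] med [ 0.6881 -0.0151  0.0095] zmax 0.0143 mid [ 0.6892 -0.0186  0.0115] size [0.024 0.022 0.009]
plate [260, 188, 11, 12, 17] [265.8 192.8] med [0.6326 0.0086 0.0104] zmax 0.0129 mid [0.629  0.011  0.0101] size [0.027 0.024 0.006]
plate [238, 209, 13, 14, 20] [244.7 214.9] med [0.5775 0.0589 0.0102] zmax 0.0119 mid [0.5751 0.0614 0.0102] size [0.032 0.028 0.006]
plate [280, 244, 13, 14, 22] [286.2 250.3] med [ 0.4918 -0.0413  0.0104] zmax 0.0144 mid [ 0.4918 -0.0413  0.0111] size [0.031 0.029 0.007]
plate [270, 259, 9, 8, 26] [273.5 263. ] med [ 0.4614 -0.0104  0.0098] zmax 0.0139 mid [ 0.4627 -0.0127  0.0114] size [0.017 0.019 0.007]
spool circle (0.0, 0.0) 0.0 [1.09796201 0.66766646 0.04      ]
```

View pics/crop.png

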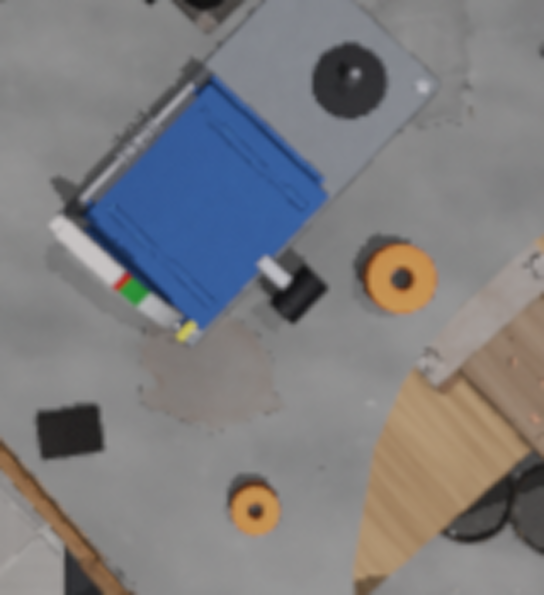

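Run:
```python
from h import *
im,d,W,K,V=shot("top")
hsv=cv2.cvtColor(im,cv2.COLOR_RGB2HSV)
H,S,Vv=[hsv[...,i].astype(int) for i in range(3)]
def fit(m,box,z):
    x0,y0,x1,y1=box; mm=np.zeros(m.shape,np.uint8); mm[y0:y1,x0:x1]=m[y0:y1,x0:x1]
    cs,_=cv2.findContours(mm,cv2.RETR_EXTERNAL,cv2.CHAIN_APPROX_NONE); c=max(cs,key=cv2.contourArea)
    pts=np.array([ray(K,V,*p,z)[:2] for p in c[:,0]],np.float32)
    return pts
print(hsv[246,338:345].tolist())
o=(H<25)&(S>130)&(Vv>150)
for b in((313,226,354,268),(275,300,305,330)):
    p=fit(o,b,.04); e=cv2.fitEllipse(p); print("spool",e, np.nanpercentile(W[b[1]:b[3],b[0]:b[2]][o[b[1]:b[3],b[0]:b[2]]][:,2],[10,50,90]))
p=fit((Vv<75),(300,172,335,205),.016); print("disc",cv2.fitEllipse(p))
bl=(H>105)&(H<125)&(S>150)
p=fit(bl,(220,180,320,270),.06);print("cover",cv2.minAreaRect(p))
k=bl&(W[...,2]>.05); k[:180]=0;k[275:]=0;k[:,:220]=0;k[:,325:]=0
print("cover3d",cv2.minAreaRect(W[k][:,:2].astype(np.float32)))
y=(H>20)&(H<35)&(S>120)&(Vv>150);y[:225]=0;y[280:]=0;y[:,:240]=0;y[:,290:]=0
v,u=np.where(y);print("yellow",u.mean(),v.mean(),np.nanmedian(W[y],0))
p=fit((Vv<60),(293,240,315,265),.066);print("grip",cv2.minAreaRect(p))
# plate edge far from housing
g=(abs(W[...,2]-.012)<.005)&(S<70); g[:140]=0;g[225:]=0;g[:,:270]=0;g[:,350:]=0
print("plate",cv2.minAreaRect(W[g][:,:2].astype(np.float32)))
```

```text
[[17, 150, 195], [17, 150, 196], [16, 150, 196], [16, 153, 195], [15, 146, 187], [11, 90, 164], [5, 11, 142]]
spool ((0.5036543011665344, -0.1490044891834259), (0.04315243288874626, 0.04419291019439697), 56.25474166870117) [0.03608076 0.03840148 0.0404738 ]
spool ((0.34579917788505554, -0.05040518194437027), (0.027725039049983025, 0.029915235936641693), 93.40814208984375) [0.02466245 0.02649126 0.02929508]
disc ((0.6417480707168579, -0.11466730386018753), (0.04853632301092148, 0.049602340906858444), 54.79743194580078)
cover ((0.552154541015625, -0.014141976833343506), (0.11079680174589157, 0.1333720088005066), 47.06495666503906)
cover3d ((0.551832914352417, -0.014824166893959045), (0.1099110096693039, 0.13436289131641388), 47.54902648925781)
yellow 268.85714285714283 261.85714285714283 [ 0.46718942 -0.00233481  0.05773641]
grip ((0.49602749943733215, -0.0743311196565628), (0.03027675487101078, 0.032060522586107254), 45.454933166503906)
plate ((0.65468829870224, -0.07787854969501495), (0.1728476583957672, 0.12493570894002914), 47.85131072998047)
```

```bash
cat >> h.py <<'E'
from scipy.spatial.transform import Rotation as R
def go(x,y,z,ydeg):
    "print tool-frame shift (mm) and rotvec to reach world xyz, tool down, closing axis at ydeg"
    s=robot.observe(); q=s["ee_rot"]; A=R.from_quat([q[1],q[2],q[3],q[0]])
    a=np.radians(ydeg); Y=np.array([np.cos(a),np.sin(a),0]); Z=np.array([0,0,-1.]); B=R.from_matrix(np.c_[np.cross(Y,Z),Y,Z])
    print(s["t"],np.round(s["eef_pos"],4),"w",round(s["grip_width"],4),"shift",(A.inv().apply(np.array([x,y,z])-s["eef_pos"])*1e3).round(1),"rot",(A.inv()*B).as_rotvec().round(3))
E
python3 - <<'E'
from h import *
go(.5037,-.149,.130,47)
E
```

```text
0.2 [ 0.2342 -0.6061  0.247 ] w 0.0871 shift [ 416.1 -329.1  117.3] rot [-1.000e-03 -1.000e-03 -2.022e+00]
```

Request:
step_arm(deltas=[[[416,-329,20,0,0,-2.022,0],[416,-329,50,0,0,-2.022,0],[416,-329,80,0,0,-2.022,0],[416,-329,100,0,0,-2.022,0],[416,-329,117,0,0,-2.022,0.15],[416,-329,117,0,0,-2.022,0.15],[416,-329,117,0,0,-2.022,0.15],[416,-329,117,0,0,-2.022,0.15],[416,-329,117,0,0,-2.022,0.15],[416,-329,117,0,0,-2.022,0.15],[416,-329,117,0,0,-2.022,0.15],[416,-329,117,0,0,-2.022,0.15],[416,-329,117,0,0,-2.022,0.15]]], force=20)

```text
t: 1.82
eef_pos: [0.5037, -0.1496, 0.1306]
ee_rot: [-0.0, 0.368, 0.93, 0.0]
force: [-0.1, -0.4, 0.1]
grip_width: 0.0742
gripper_force: 0.0
```

Run:
```python
from h import *
go(.5037,-.149,.031,47)
im,d,W,K,V=shot("side"); cv2.imwrite("pics/side1.png",cv2.resize(im[160:340,150:400,::-1],None,fx=3,fy=3))
print(robot.observe()["joint_pos"])
```

```text
1.825 [ 0.5037 -0.1496  0.1306] w 0.0742 shift [ 0.4  0.5 99.6] rot [ 0.    -0.    -0.004]
[ 0.67021766  0.21990026 -0.51861531  1.88571282  0.12381932  1.0673492
  0.9188834 ]
```

View pics/side1.png

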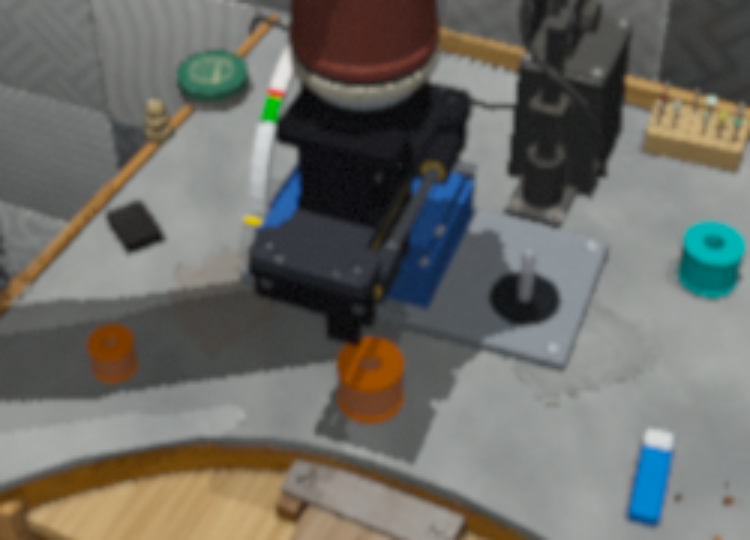

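Request:
step_arm(deltas=[[[0,0,50,0,0,0,0.15],[0.4,0.5,99,0,0,0,0.15],[0.4,0.5,99,0,0,0,0.15],[0.4,0.5,99,0,0,0,0.6],[0.4,0.5,99,0,0,0,0.8],[0.4,0.5,99,0,0,0,0.8],[0.4,0.5,99,0,0,0,0.8],[0.4,0.5,99,0,0,0,0.8]]], force=20)

```text
t: 2.88
eef_pos: [0.504, -0.1492, 0.0323]
ee_rot: [0.0, 0.367, 0.93, -0.0]
force: [-2.4, -1.3, 6.4]
grip_width: 0.0452
gripper_force: 19.9
```

Run:
```python
from h import *
go(.6418,-.1147,.16,47)
O=np.array([.5796,-.0567]);a=np.radians(47);Rf=np.array([[np.cos(a),np.sin(a)],[-np.sin(a),np.cos(a)]])
for n in("top","side"):
    im,d,W,K,V=shot(n)
    F=W.copy();F[...,:2]=(W[...,:2]-O)@Rf.T
    k=(F[...,0]>80)&(F[...,0]<250)&(F[...,0]<.25)&(F[...,0]>.03)
    k=(F[...,0]>.03)&(F[...,0]<.2)&(F[...,1]>-.2)&(F[...,1]<.12)&(F[...,2]>.07)&(F[...,2]<.35)
    P=F[k]; print(n,len(P))
    for y in np.arange(-.2,.12,.02):
        q=P[(P[:,1]>=y)&(P[:,1]<y+.02)]
        if len(q)>3: print(round(y,2),len(q),"x min/med",q[:,0].min().round(3),np.median(q[:,0]).round(3),"z",q[:,2].min().round(3),q[:,2].max().round(3))
```

```text
2.875 [ 0.504  -0.1492  0.0323] w 0.0452 shift [ -77.3  119.2 -127.7] rot [-0.     0.001 -0.001]
top 1848
-0.12 28 x min/med 0.099 0.168 z 0.076 0.124
-0.1 233 x min/med 0.096 0.127 z 0.075 0.221
-0.08 227 x min/med 0.096 0.115 z 0.091 0.349
-0.06 925 x min/med 0.097 0.146 z 0.071 0.35
-0.04 337 x min/med 0.127 0.165 z 0.07 0.35
0.1 98 x min/med 0.03 0.051 z 0.072 0.162
side 2431
-0.12 157 x min/med 0.099 0.157 z 0.07 0.125
-0.1 433 x min/med 0.094 0.142 z 0.07 0.223
-0.08 792 x min/med 0.097 0.127 z 0.07 0.349
-0.06 848 x min/med 0.097 0.141 z 0.071 0.35
-0.04 176 x min/med 0.129 0.147 z 0.07 0.349
0.1 25 x min/med 0.031 0.037 z 0.144 0.162
```

Request:
step_arm(deltas=[[[0,0,-50,0,0,0,0.8],[0,0,-100,0,0,0,0.8],[0,0,-128,0,0,0.3,0.8],[0,0,-128,0,0,0.8,0.8],[0,0,-128,0,0,1.57,0.8],[0,0,-128,0,0,1.57,0.8],[0,0,-128,0,0,1.57,0.8],[0,0,-128,0,0,1.57,0.8],[0,0,-128,0,0,1.57,0.8],[-15,25,-128,0,0,1.57,0.8],[-40,62,-128,0,0,1.57,0.8],[-60,95,-128,0,0,1.57,0.8],[-72,112,-128,0,0,1.57,0.8],[-77.3,119.2,-128,0,0,1.57,0.8],[-77.3,119.2,-128,0,0,1.57,0.8],[-77.3,119.2,-128,0,0,1.57,0.8]]])

```text
t: 4.97
eef_pos: [0.6408, -0.115, 0.1595]
ee_rot: [0.0, 0.917, 0.399, -0.0]
force: [0.2, -0.3, -3.2]
grip_width: 0.0454
gripper_force: 19.9
```

Run:
```python
from h import *
go(.6418,-.1147,.1,-43)
im,d,W,K,V=shot("side"); cv2.imwrite("pics/side2.png",cv2.resize(im[120:290,230:430,::-1],None,fx=4,fy=4-.5))
def proj(p): 
    q=K@(V[:3,:3]@p+V[:3,3]); return (q[:2]/q[2]).round(1)
print("proj foot",proj(np.array([.6418,-.1147,.016])),"tip",proj(np.array([.6418,-.1147,.063])),"TCP bottom spool",proj(np.array([.6418,-.1147,.129])))
```

```text
4.975 [ 0.6408 -0.115   0.1595] w 0.0454 shift [ 0.9  0.6 59.5] rot [-0.     0.001 -0.   ]
proj foot [323.9 258.1] tip [325.2 243.2] TCP bottom spool [327.1 220.7]
```

View pics/side2.png

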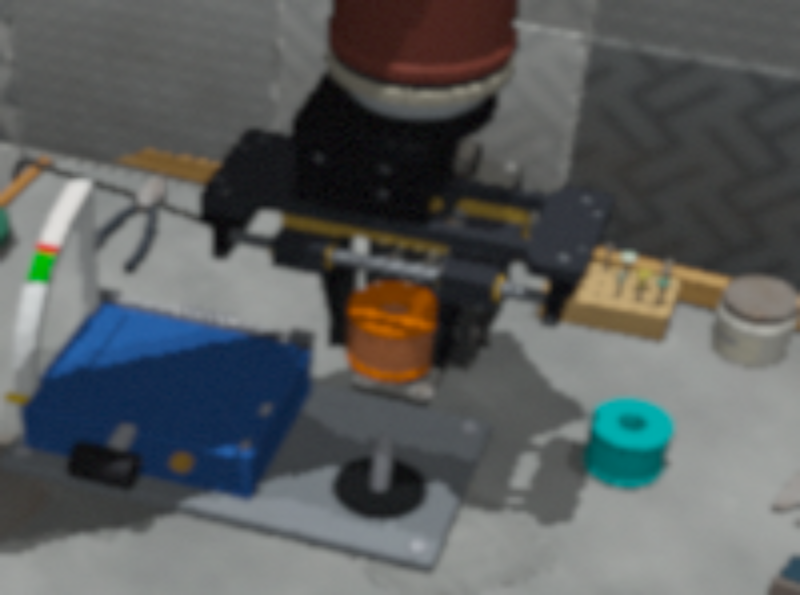

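Run:
```python
from h import *
im,d,W,K,V=shot("side")
hsv=cv2.cvtColor(im,cv2.COLOR_RGB2HSV); H,S,Vv=[hsv[...,i].astype(int) for i in range(3)]
def comp(m,box):
    x0,y0,x1,y1=box; mm=np.zeros(m.shape,np.uint8); mm[y0:y1,x0:x1]=m[y0:y1,x0:x1]
    cs,_=cv2.findContours(mm,cv2.RETR_EXTERNAL,cv2.CHAIN_APPROX_NONE); return max(cs,key=cv2.contourArea)[:,0]
c=comp((H<20)&(S>120)&(Vv>60),(310,195,345,235))
print("spool u",c[:,0].min(),c[:,0].max(),"v",c[:,1].min(),c[:,1].max())
# lower flange: edge rays on z plane, fit circle by enclosing at bottom contour
s=robot.observe()["eef_pos"]; zb=s[2]-.0313
low=np.array([p for p in c if p[1]>=c[:,1].max()-6])
P=np.array([ray(K,V,p[0],p[1]+.3,zb)[:2] for p in low])
from scipy.optimize import least_squares
f=least_squares(lambda q:np.hypot(*(P-q).T)-.024,P.mean(0)+[.01,.01]);print("spool bottom",f.x,"res",np.abs(f.fun).max(),"tcp",s)
D=comp((Vv<55),(310,248,340,272)); print("disc px",cv2.fitEllipse(D.astype(np.float32)))
Q=np.array([ray(K,V,*p,.016)[:2] for p in D],np.float32); print("disc side",cv2.fitEllipse(Q))
m=(abs(W[...,2]-.05)<.014)&(np.hypot(W[...,0]-.6418,W[...,1]+.1147)<.015)
print("spindle pts",m.sum(),np.nanmean(W[m],0), np.where(m)[1].mean(),W[m][:,2].max())
```

```text
spool u 316 338 v 200 228
spool bottom [ 0.64208243 -0.11399709] res 0.0030383309361361258 tcp [ 0.6409332  -0.11498786  0.15974741]
disc px ((324.57623291015625, 258.6866149902344), (16.005516052246094, 21.45935821533203), 97.95001220703125)
disc side ((0.6425580382347107, -0.11650485545396805), (0.04798130318522453, 0.04995761811733246), 164.0349884033203)
spindle pts 37 [ 0.64209037 -0.11768454  0.04954223] 325.5405405405405 0.06144337838698916
```

Run:
```python
from h import *
go(.642,-.1158,.0483,-43)
```

```text
5.075 [ 0.6409 -0.115   0.1597] w 0.0453 shift [  0.2   1.3 111.4] rot [ 0.  0. -0.]
```

Request:
step_arm(deltas=[[[0.2,1.3,40,0,0,0,0.8],[0.2,1.3,58,0,0,0,0.8],[0.2,1.3,64,0,0,0,0.8],[0.2,1.3,70,0,0,0,0.8],[0.2,1.3,76,0,0,0,0.8],[0.2,1.3,80,0,0,0,0.8],[0.2,1.3,80,0,0,0,0.8]]])

```text
t: 5.95
eef_pos: [0.6426, -0.1151, 0.0794]
ee_rot: [-0.0, 0.917, 0.399, -0.0]
force: [-0.1, -0.3, -2.6]
grip_width: 0.0452
gripper_force: 19.9
```

Run:
```python
from h import *
go(.642,-.1158,.0483,-43); s=robot.observe();print(s["force"],s["ft_torque"])
im,d,W,K,V=shot("side"); cv2.imwrite("pics/side3.png",cv2.resize(im[180:290,270:390,::-1],None,fx=5,fy=5))
```

```text
5.95 [ 0.6426 -0.1151  0.0794] w 0.0452 shift [-0.9  0.  31.1] rot [-0.  0.  0.]
[-0.05732811 -0.25022195 -2.58889817] [-0.0318649  -0.0381418   0.05167617]
```

View pics/side3.png

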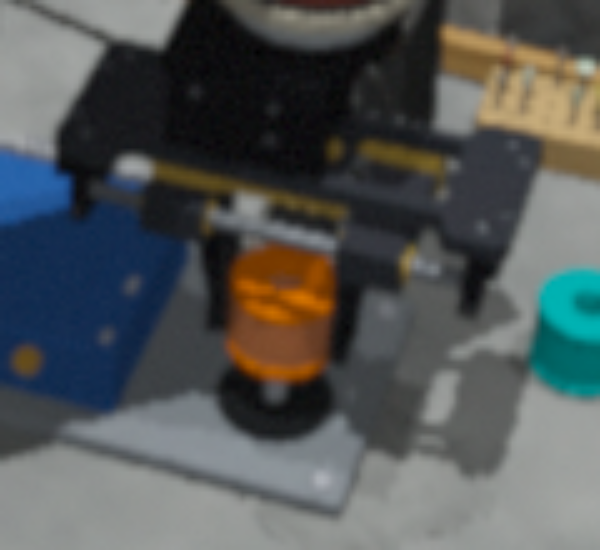

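Request:
step_arm(deltas=[[[0,0,10,0,0,0,0.8],[0,0,18,0,0,0,0.8],[0,0,25,0,0,0,0.8],[0,0,29,0,0,0,0.8],[0,0,30.5,0,0,0,0.8],[0,0,30.5,0,0,0,0.8]]])

```text
t: 6.75
eef_pos: [0.6428, -0.1151, 0.0491]
ee_rot: [-0.0, 0.917, 0.399, 0.0]
force: [-0.3, -0.4, -1.7]
grip_width: 0.0457
gripper_force: 19.9
```

Request:
step_arm(deltas=[[[0,0,0.5,0,0,0,0.8],[0,0,0.5,0,0,0,0.42],[0,0,0.5,0,0,0,0.33],[0,0,0.5,0,0,0,0.3],[0,0,0.5,0,0,0,0.3],[0,0,-20,0,0,0,0.3],[0,0,-60,0,0,0,0.3],[0,0,-110,0,0,0,0.3],[0,0,-110,0,0,0,0.3]]])

```text
t: 7.88
eef_pos: [0.6456, -0.1152, 0.1656]
ee_rot: [0.002, 0.917, 0.399, 0.004]
force: [0.7, -0.3, -0.8]
grip_width: 0.061
gripper_force: 0.0
```

Run:
```python
from h import *
im,d,W,K,V=shot("side"); hsv=cv2.cvtColor(im,cv2.COLOR_RGB2HSV); H,S,Vv=[hsv[...,i].astype(int) for i in range(3)]
m=(H<20)&(S>140)&(Vv>60)&(np.hypot(W[...,0]-.642,W[...,1]+.115)<.04)&(W[...,2]>.048)
print(m.sum(),np.nanpercentile(W[m],[5,50,95],axis=0).round(4))
v,u=np.where(m);print("top ctr",u.mean(),v.mean())
P=W[m]; A=np.c_[P[:,:2]-P[:,:2].mean(0),np.ones(len(P))]; print("tilt",np.linalg.lstsq(A,P[:,2],rcond=None)[0])
cv2.imwrite("pics/side4.png",cv2.resize(im[170:290,230:380,::-1],None,fx=4,fy=4))
# grip of cover
im,d,W,K,V=shot("top"); Vt=im.max(2)
k=(Vt<60)&(np.hypot(W[...,0]-.492,W[...,1]+.0774)<.03)&(W[...,2]>.055)
print("grip",k.sum(),np.nanmedian(W[k],0),cv2.minAreaRect(W[k][:,:2].astype(np.float32)))
go(.492,-.0773,.064+.06,-43)
```

```text
668 [[ 0.6181 -0.1544  0.0527]
 [ 0.6361 -0.1363  0.369 ]
 [ 0.659  -0.0953  0.5671]]
top ctr 335.79041916167665 152.26497005988023
tilt [-1.99367505 -2.26986523  0.28273593]
grip 278 [ 0.49117504 -0.07103885  0.5626536 ] ((0.49184903502464294, -0.07087606936693192), (0.03292246162891388, 0.048238176852464676), 57.12968826293945)
7.975 [ 0.6432 -0.1151  0.1608] w 0.0609 shift [ -75.4 -136.5   36.4] rot [ 0.002 -0.001  0.001]
```

View pics/side4.png

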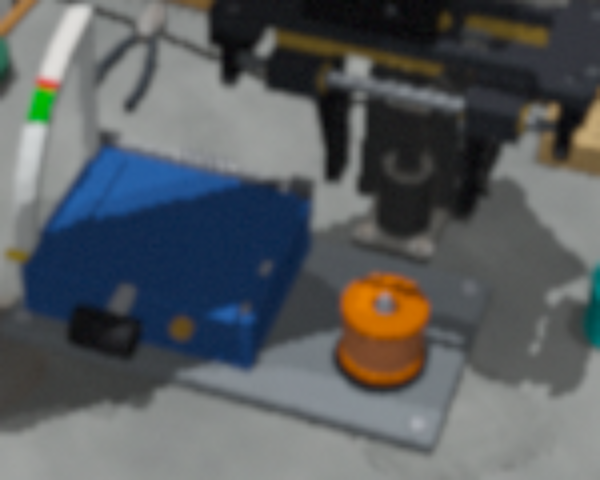

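Request:
step_arm(deltas=[[[-25,-45,5,0,0,0,0.3],[-50,-90,15,0,0,0,0.3],[-75,-136.5,30,0,0,0,0.3],[-75,-136.5,36,0,0,0,0.3],[-75,-136.5,36,0,0,0,0.3],[-75,-136.5,36,0,0,0,0.3]]], force=15)

```text
t: 8.72
eef_pos: [0.4929, -0.0771, 0.1234]
ee_rot: [-0.0, 0.917, 0.399, 0.0]
force: [0.0, -0.1, 0.1]
grip_width: 0.0607
gripper_force: 0.0
```

Run:
```python
from h import *
go(.4925,-.077,.064,-43)
im,d,W,K,V=shot("side"); cv2.imwrite("pics/side5.png",cv2.resize(im[150:300,210:400,::-1],None,fx=4,fy=4))
def proj(p): 
    q=K@(V[:3,:3]@p+V[:3,3]); return (q[:2]/q[2]).round(1)
m=(im.max(2)<50)&(W[...,2]>.045)&(W[...,2]<.073)&(np.hypot(W[...,0]-.492,W[...,1]+.0774)<.03)
v,u=np.where(m);P=W[m];print(m.sum(),np.median(P,0))
a=np.radians(47);F=(P[:,:2]-[.5796,-.0567])@np.array([[np.cos(a),-np.sin(a)],[np.sin(a),np.cos(a)]])
print("feeder-frame x,y pct",np.percentile(F,[3,50,97],axis=0).round(4).tolist())
# spool check
hsv=cv2.cvtColor(im,cv2.COLOR_RGB2HSV); H,S,Vv=[hsv[...,i].astype(int) for i in range(3)]
s=(H<20)&(S>140)&(abs(W[...,2]-.056)<.006)&(np.hypot(W[...,0]-.642,W[...,1]+.115)<.04)
P=W[s];print("spool top",s.sum(),np.median(P,0),cv2.fitEllipse(cv2.convexHull(P[:,:2].astype(np.float32))))
A=np.c_[P[:,:2]-P[:,:2].mean(0),np.ones(len(P))]; print("tilt",np.linalg.lstsq(A,P[:,2],rcond=None)[0])
```

```text
8.725 [ 0.4929 -0.0771  0.1234] w 0.0607 shift [-0.3 -0.4 59.4] rot [ 0.    -0.001  0.   ]
171 [ 0.49061101 -0.08491113  0.06555063]
feeder-frame x,y pct [[-0.0868, 0.0299], [-0.0826, 0.0455], [-0.0717, 0.0636]]
spool top 242 [ 0.6415237  -0.11979712  0.05639173] ((0.6428990960121155, -0.11644184589385986), (0.044577572494745255, 0.04616141691803932), 172.59024047851562)
tilt [0.03125765 0.016053   0.05617867]
```

View pics/side5.png

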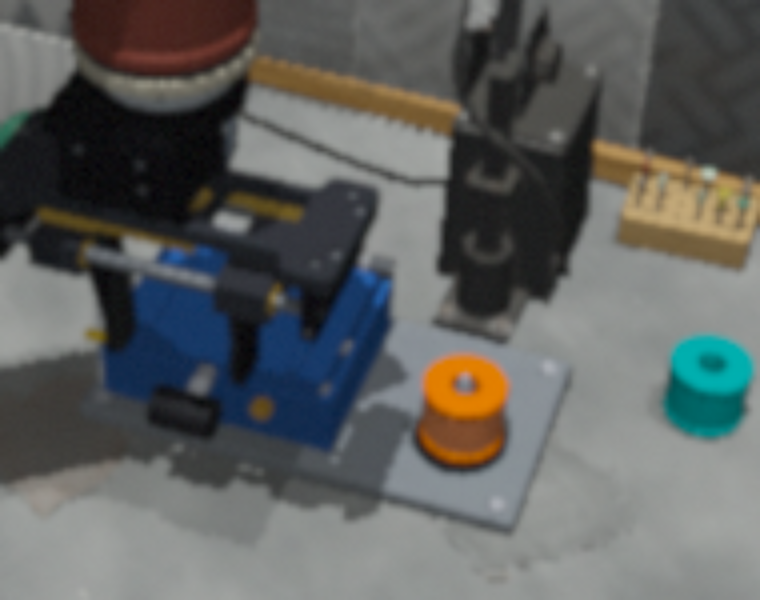

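Request:
step_arm(deltas=[[[0,0,30,0,0,0,0.3],[0,0,59.5,0,0,0,0.3],[0,0,59.5,0,0,0,0.3],[0,0,59.5,0,0,0,0.45],[0,0,59.5,0,0,0,0.55],[0,0,59.5,0,0,0,0.75],[0,0,59.5,0,0,0,0.75],[0,0,59.5,0,0,0,0.75]]], force=15)

```text
t: 9.78
eef_pos: [0.4928, -0.0775, 0.0643]
ee_rot: [0.001, 0.917, 0.399, 0.001]
force: [4.3, -4.8, 0.4]
grip_width: 0.0359
gripper_force: 15.0
```

Request:
step_arm(deltas=[[[0.2,0.5,-7.5,0,0,0,0.75],[0.7,0.5,-15,0,0,0,0.75],[1.7,0.5,-22.4,0,0,0,0.75],[3,0.5,-29.8,0,0,0,0.75],[4.7,0.5,-37.1,0,0,0,0.75],[6.7,0.5,-44.3,0,0,0,0.75],[9.1,0.5,-51.4,0,0,0,0.75],[11.8,0.5,-58.4,0,0,0,0.75],[14.9,0.5,-65.2,0,0,0,0.75],[18.4,0.5,-71.9,0,0,0,0.75],[18.4,0.5,-71.9,0,0,0,0.75]]])

```text
t: 11.15
eef_pos: [0.5045, -0.0648, 0.1358]
ee_rot: [0.001, 0.917, 0.399, -0.0]
force: [1.7, -5.5, 0.6]
grip_width: 0.036
gripper_force: 15.0
```

Run:
```python
from h import *
go(.4925,-.077,.064,-43)
im,d,W,K,V=shot("side"); cv2.imwrite("pics/side6.png",cv2.resize(im[130:290,200:390,::-1],None,fx=4,fy=3.75))
```

```text
11.15 [ 0.5045 -0.0648  0.1358] w 0.036 shift [-17.   -0.5  71.8] rot [ 0.001  0.001 -0.   ]
```

View pics/side6.png

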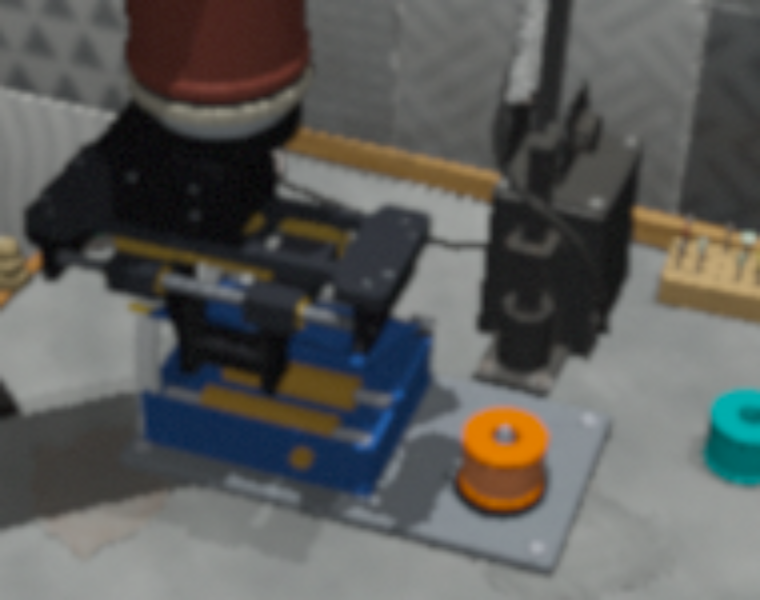

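Request:
step_arm(deltas=[[[3.3,0.5,-6.5,0,0,0,0.75],[7.3,0.5,-12.8,0,0,0,0.75],[11.7,0.5,-18.9,0,0,0,0.75],[16.4,0.5,-24.7,0,0,0,0.75],[21.3,0.5,-30.3,0,0,0,0.75],[26.6,0.5,-35.7,0,0,0,0.75],[32.1,0.5,-40.8,0,0,0,0.75],[37.9,0.5,-45.6,0,0,0,0.75],[43.9,0.5,-50.1,0,0,0,0.75],[50.1,0.5,-54.3,0,0,0,0.75],[60.4,0.5,-60.4,0,0,0,0.75],[60.4,0.5,-60.4,0,0,0,0.75],[60.4,0.5,-60.4,0,0,0,0.75]]])

```text
t: 12.82
eef_pos: [0.5465, -0.0197, 0.1961]
ee_rot: [-0.0, 0.917, 0.399, 0.0]
force: [1.6, -2.5, 4.4]
grip_width: 0.0357
gripper_force: 15.0
```

```bash
cat > ang.py <<'E'
from h import *
s=robot.observe(); a=np.radians(47); O=np.array([.5800,-.0570])
p=s["eef_pos"]-[0,0,.006]; f=[(p[:2]-O)@[np.cos(a),np.sin(a)],(p[:2]-O)@[-np.sin(a),np.cos(a)],p[2]]
h=np.array([f[0]-.075,f[2]-.058]); print("feeder",np.round(f,4),"r",np.hypot(*h),"theta",np.arctan2(h[1],-h[0]),"F",s["force"],s["t"],s["grip_width"])
im,d,W,K,V=shot("side")
hsv=cv2.cvtColor(im,cv2.COLOR_RGB2HSV); H,S,Vv=[hsv[...,i].astype(int) for i in range(3)]
F=W.copy();F[...,:2]=(W[...,:2]-O)@np.array([[np.cos(a),-np.sin(a)],[np.sin(a),np.cos(a)]])
reg=(abs(F[...,1]-.119)<.03)&(F[...,2]>.06)
for n,m in(("green",(H>45)&(H<80)&(S>120)),("red",((H<6)|(H>174))&(S>150)),("yellow",(H>20)&(H<35)&(S>130))):
    q=F[m&reg]
    if len(q):
        th=np.arctan2(q[:,2]-.058,.075-q[:,0]); print(n,len(q),"ang",np.percentile(th,[5,50,95]).round(3),np.median(q,0).round(3))
k=(H>105)&(H<125)&(S>150)&(F[...,1]>-.02)&(F[...,1]<.12)&(F[...,2]>.075)
q=F[k]
if len(q)>20: print("cover pts",len(q),"ang",np.percentile(np.arctan2(q[:,2]-.058,.075-q[:,0]),[10,50,90]).round(3),"slope",np.arctan(-np.polyfit(q[:,0],q[:,2],1)[0]))
E
python3 ang.py
```

```text
feeder [0.0044 0.0499 0.1901] r 0.14973955672634617 theta 1.0799617757248643 F [ 1.60154105 -2.45612534  4.37062136] 12.825 0.03572205210411475
green 29 ang [0.757 0.82  0.893] [0.002 0.117 0.135]
red 236 ang [1.149 1.193 1.237] [-0.127  0.113  0.57 ]
yellow 23 ang [0.931 1.15  1.156] [-0.019  0.096  0.266]
cover pts 776 ang [1.025 1.058 1.071] slope 1.100192676676962
```

Request:
step_arm(deltas=[[[-5,0,3,0,0,0,0.75],[-10.3,0,6.1,0,0,0,0.75],[-15.3,0,9.5,0,0,0,0.75],[-20.2,0,13,0,0,0,0.75],[-25.5,0,17.2,0,0,0,0.75],[-30.5,0,21.6,0,0,0,0.75],[-30.5,0,21.6,0,0,0,0.75],[-30.5,0,21.6,0,0,0,0.75],[-30.5,0,21.6,0,0,0,0.75],[-30.5,0,21.6,0,0,0,0.75]]])

```text
t: 14.12
eef_pos: [0.5253, -0.0425, 0.1737]
ee_rot: [-0.0, 0.917, 0.399, 0.0]
force: [5.2, -2.1, -2.3]
grip_width: 0.0362
gripper_force: 15.0
```

```bash
python3 ang.py
python3 - <<'E'
from h import *
im,d,W,K,V=shot("side"); cv2.imwrite("pics/side7.png",cv2.resize(im[120:280,180:370,::-1],None,fx=4,fy=3.75))
E
```

```text
feeder [-0.0267  0.0499  0.1677] r 0.14956398488850647 theta 0.8232744595788979 F [ 5.2061179  -2.14992408 -2.30596063] 14.125 0.0361626519821189
green 19 ang [0.754 0.839 0.909] [0.003 0.117 0.138]
red 482 ang [1.103 1.137 1.175] [-0.159  0.117  0.569]
yellow 19 ang [0.814 0.978 0.991] [-0.049  0.095  0.243]
cover pts 109 ang [0.775 0.802 0.813] slope 0.9726111619680391
```

View pics/side7.png

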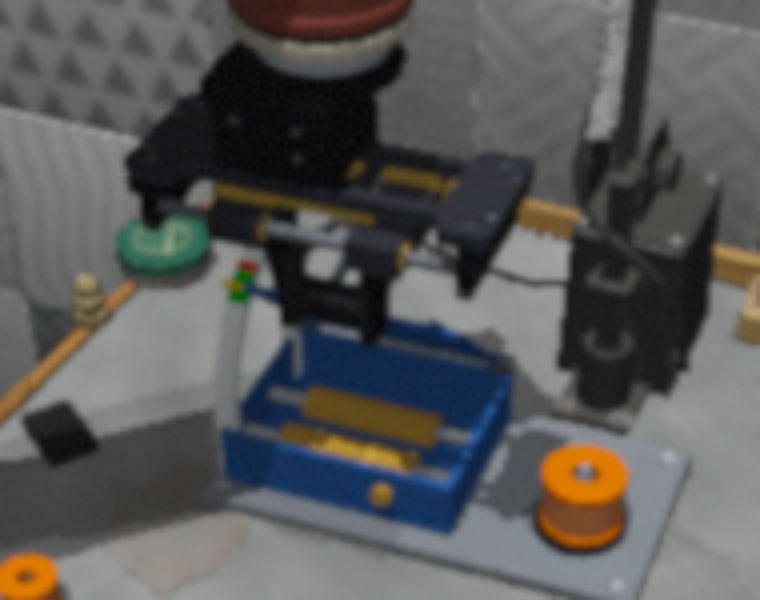

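The crop shows the yellow pointer at (237,285), in the middle of the green band and below the red line at (248,265). The spool sits flat on the disc at (583,500). The joint estimate is about 0.82, so I'm handing in.

```bash
python3 -c "
from bench import robot
print(robot.finish_job())"
```

```text
the job is handed in; nothing more can be done
None
```

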